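# Load the insulation tester and latch its sliding hood

## Task

Put the rectangular green circuit board flat into the blue-framed nest of the test station, with its white terminal block towards the latch, and let go of it. Then push the clear sliding hood shut over it until the spring latch clicks and holds it on its own; push steadily, feeling for the catch, and neither slam the hood nor ram it against its stop. Leave the other things on the bench where they are.

Things in the scene. Friction and masses are not known exactly. Their poses are not given: they have to be found in the camera images.
- station: Test station, fixed: cream box 140 mm (x) by 450 mm (y), 45 mm high. Origin at bench height under the nest's centre; x away from its control panel, z up. It reaches from y = -150 mm (latch end) to y = +300 mm (where the hood is parked). The hood runs along y and shuts towards -y. An upright grey plate (y = -62 mm, top 98 mm above the bench) stands between nest and latch.
- catch (a point): Nominal catch point of the latch: where the middle of the hood's striker loop lies at hood_slide = 0; 110 mm above the bench, station axes. Here a dark steel latch block (80 mm wide, top 118 mm above the bench) carries an orange spring tongue. The block is screwed on in slots: on each set-up the true catch lies up to 8 mm either way along y, and this point does not show it.
- nest (a point): Centre of the nest's white floor, 49 mm above the bench; station axes. The nest is a blue frame, 60 mm (x) by 84 mm (y) inside, standing 5 mm above this floor: the board has 2 mm play on each side. Brass contacts at its -y (latch) end.
- board: Board to be tested, loose, about 75 g: rectangular, green, 56 mm (x) by 80 mm (y) by 3 mm. Origin under its centre, z up. In its middle a blue block, 24 mm (x) by 30 mm (y), top 23 mm above the underside: grip it there, across x, fingertips above the 3 mm board. White terminal block at the -y end, two black cans (14 mm high) at the +y end. In the nest its axes are parallel to the nest's.
- terminal (a point): Top centre of the board's white terminal block (40 by 10 mm): 33 mm from the board's centre along the board's -y, 13 mm above its underside.
- hood: Sliding hood, 120 mm (x) by 150 mm (y), clear top and sides, about 0.7 kg, top 120 mm above the bench; origin under its centre, 47 mm above the bench. The +y end is an upright red plate, outer face at y = +75 mm: the face to push (the hood is too wide to grasp). The -y end is open, with a steel striker loop reaching out to y = -106 mm. More than 20 N of push on the hood is ramming.
- hood_push (a point): Point on the red plate's outer face, mid-width, 10.5 mm below the hood's top edge (109.5 mm above the bench); the plate goes 61 mm farther down. Station axes: push towards -y.
- hood_slide (a joint): Hood travel along the station's y, m: 0.18 to 0.21 parked, near 0 shut. Rails drag 1.5 N. Over the last 25 mm an ejector pushes back 3.5 to 5 N (an uncaught hood springs back). From 18 to 8 mm before the catch the tongue raises the push to about 10 N in all; it eases to 7, drops (click), and at once a rubber buffer (10 N/mm) stops the hood. Over 0.15 m/s in the last 30 mm is slamming.
- pliers: Bystander, to be left alone: needle-nose pliers with orange handles, lying flat, 150 x 55 x 11 mm; origin on the bench under the pivot, x towards the jaws.
- round_board: Bystander, to be left alone: a second, ROUND green circuit board (80 mm across) that belongs to another job; origin under its centre.
- screwdriver: Bystander, to be left alone: screwdriver, 170 mm long, lying on the bench; x towards its tip.
- spool: Bystander, to be left alone: grey solder spool standing on end, 54 mm across, 45 mm tall; origin under its centre.
- mouse: Bystander, to be left alone: white computer mouse, 105 x 60 x 32 mm; origin under its centre.
- pocketknife: Bystander, to be left alone: closed black pocket knife, 91 x 26 x 18 mm; origin under its centre.
- meter: Bystander, to be left alone: yellow multimeter lying on its back, 185 x 88 x 40 mm; origin under its centre.
Not all that is in view belongs to the job. What is shaped like the board but purple or red is not meant.

How it is judged:
By the outcome, as a careful person would: the job done as asked, in the order asked, and still so for the second after the job is handed in, with the robot touching nothing.
It also fails if it takes over 59 s, if anything falls off the work surface, if the arm or the gripper's body presses on something with over 40 N, if the wrist force passes 120 N, or if a joint passes its speed limit or range.

## Robot

A 7-joint arm with a two-finger parallel gripper is mounted at the origin on the work surface. World frame = base frame: x ahead of the robot, y to its left, z up, the work surface at z = 0. Lengths are in m, angles in rad, forces in N, time in s.
With the tool pointing down it reaches from about 0.425 to 0.875 m from the base axis. Payload 4.7 kg.
Tool frame: the origin (TCP) lies midway between the tips of the shut fingers; the grasp point (between the pads) lies 19 mm behind it; z points along the fingers, y is the line along which they close (so a half turn about z gives the same grasp; the last joint's range is limited). The gripper opens to 87 mm and grips with 3 to 60 N. Pads are 19 mm wide; open, the fingers measure 117 mm over their backs; the gripper's body (75 mm by 190 mm) begins 51 mm behind the grasp point.
Start: joints at [1.142, 0.321, -0.07, 1.45, 0.023, 1.371, -0.057], TCP at [0.278, -0.587, 0.223] pointing down, gripper open.
Joint ranges: [-2.86, 2.86], [-0.3, 2.09], [-1.38, 1.24], [0.06, 2.45], [-1.56, 4.7], [0.09, 2.05], [-2.69, 2.69]. Speed limits (rad/s): [2.57, 2.57, 3.14, 3.14, 3.14, 3.14, 3.14].

## Interface

Orientations are given as a rotation vector (axis times angle).
In Python, from bench import monitor, cams, workorder gives the robot as it stands.
- The arm moves only by the tool move_arm, never from a script. Its arguments are lists of equal length, an entry for each row: "slide": the shift along the tool's x, y, z in cm, a list of three; "roll": the turn about the tool's z in rad. In form: {"slide": [[dx, dy, dz], ...], "roll": [roll, ...]}. A call has 1 to 20 rows; each row is the pose to reach, as a shift and turn from the pose commanded when the call began, along the tool's axes at that moment; what a row does not reach only later rows make up. A row lasts 1/10 s, in which the tool goes at most 50 mm and 8.59 degrees, less where a joint would pass 70% of its speed; a pose out of reach is approached as far as the arm can. A call with a gripper value outside its range is refused whole. "gripper" is the finger opening in cm, from 0 to 8.7, set as the call begins (left out, the last holds). The fingers move at their own pace and stop on an object; "squeeze" is the grip in N (left out, the last holds). Time passes only in rows, so rows that repeat a pose let the fingers close. It gives the time, the measured TCP pose, the force, the opening and the grip force at its end, in the units of the state.
- monitor.get_state(): the state, without advancing time (a new reading comes with each control period).
- cams.get_image(name): name is "scene" or "top" or "wrist"; returns the picture (384x512x3 uint8, red, green, blue); there is no depth.
- cams.get_calibration(name): a dict with "mtx" (3x3 intrinsics, pixels), "R" (3x3) and "t" (3): a world point X has camera coordinates R X + t. Camera axes: x right, y down, z forward; pixel columns grow to the right and rows downward; lengths in m; the calibration is good to about 2 mm. A picture is of the moment at which its call begins: read the wrist's pose just before it. get_calibration takes no time and is no camera call; for the wrist camera it gives the pose at the moment of the call.
- workorder.close_job(): hands the job in; it is judged then, once.
The state is a dict: "time": time; "joint_positions": joint angles; "qd": joint speeds; "joint_torque": joint torques, N m; "position": TCP position; "tool_rot": TCP orientation; "ft_force": force on the tool from outside, world axes, zero at the start; "torque": the same for the moment, N m; "grip_width": opening from 0.0 (shut) to 1.0 (fully open); "grip_force": force on a finger pad.
Only numpy, scipy, OpenCV 4.12 (cv2) and the standard library are available. Lean on these libraries where they do the work, as an engineer would, in place of code of your own. Each camera call takes 0.05 s, during which the arm holds its last target. There are 200 camera calls.

## Working session

There is one attempt and no reset: what is moved stays moved. The work goes in short steps, Python scripts to look and compute and a tool call to move; the robot and the scene stay as the last step left them, time stands still between calls to the robot, and variables do not carry over. Pictures are saved under pics/ and viewed, at most 10 in all, crops included, and the job is handed in when it is done.

Besides the shell and the picture viewer there is one more tool, called after ">>>" as name([rows], argument=value, ...), one row to a line, values as JSON. move_arm: Moves the arm, as the interface text tells. Its arguments: {"type":"object","properties":{"slide":{"type":"array","items":{"type":"array","items":{"type":"number"}}},"roll":{"type":"array","items":{"type":"number"}},"gripper":{"type":"number"},"squeeze":{"type":"number"}},"required":["slide","roll"]}

```bash
mkdir -p pics; ls
python3 - <<'E'
from bench import monitor, cams
import cv2,numpy as np
s=monitor.get_state()
print(s['time'],s['position'],s['tool_rot'],s['grip_width'])
ims=[]
for n in ['scene','top','wrist']:
    im=cams.get_image(n); cv2.imwrite(f'pics/{n}0.png',im[:,:,::-1]); c=cams.get_calibration(n)
    print(n,np.round(c['mtx'],1).tolist(),np.round(c['R'],4).tolist(),np.round(c['t'],4).tolist(), (-c['R'].T@c['t']).round(3))
E
```

```text
pics
0.0 [ 0.27824041 -0.58683872  0.22146691] [-3.06313236e+00 -6.89530938e-01  7.67385055e-04] 0.9931209942441749
scene [[437.9, 0.0, 251.5], [0.0, 437.9, 194.1], [0.0, 0.0, 1.0]] [[-0.8652, 0.5014, -0.0081], [0.4021, 0.6839, -0.6087], [-0.2997, -0.5299, -0.7933]] [0.4243, -0.1333, 1.718] [0.936 0.789 1.285]
top [[349.7, 0.0, 253.1], [0.0, 349.7, 198.1], [0.0, 0.0, 1.0]] [[0.0101, -0.9999, -0.0115], [-0.9974, -0.0093, -0.0715], [0.0714, 0.0122, -0.9974]] [-0.0154, 0.4922, 1.4612] [ 0.387 -0.029  1.492]
wrist [[315.7, 0.0, 258.3], [0.0, 315.7, 190.0], [0.0, 0.0, 1.0]] [[0.4288, -0.9034, -0.0023], [-0.8753, -0.4161, 0.2464], [-0.2235, -0.1036, -0.9692]] [-0.6496, -0.0298, 0.3896] [ 0.34  -0.559  0.383]
```

View pics/top0.png

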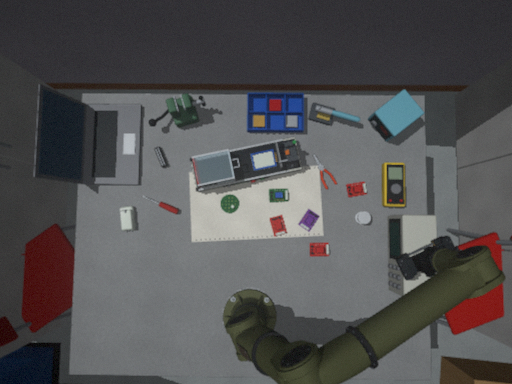

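View pics/scene0.png

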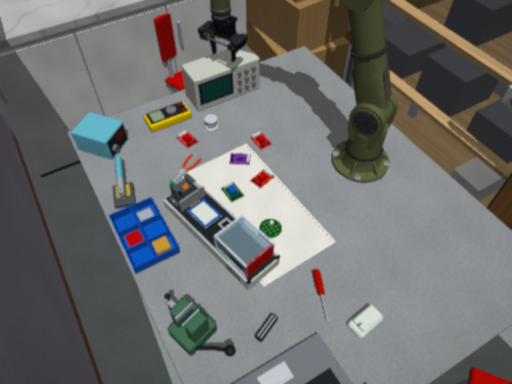

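The top view shows the station running from (192,170) to (302,150), with the latch end on the right. There are three candidates for the board. The green rectangle at (279,196) fits. The round green one at (230,204) is the bystander, and the purple and red ones at (309,219), (278,226), (357,189) and (319,249) are not meant. I'll confirm in enlarged crops.

Run:
```python
import cv2
t=cv2.imread('pics/top0.png')[135:235,185:335]; s=cv2.imread('pics/scene0.png')[155:290,155:290]
cv2.imwrite('pics/topc.png',cv2.resize(t,None,fx=5.3333,fy=5.3333,interpolation=cv2.INTER_CUBIC))
cv2.imwrite('pics/scenec.png',cv2.resize(s,None,fx=4.4,fy=4.4,interpolation=cv2.INTER_CUBIC))
```

```text
(no output)
```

View pics/topc.png

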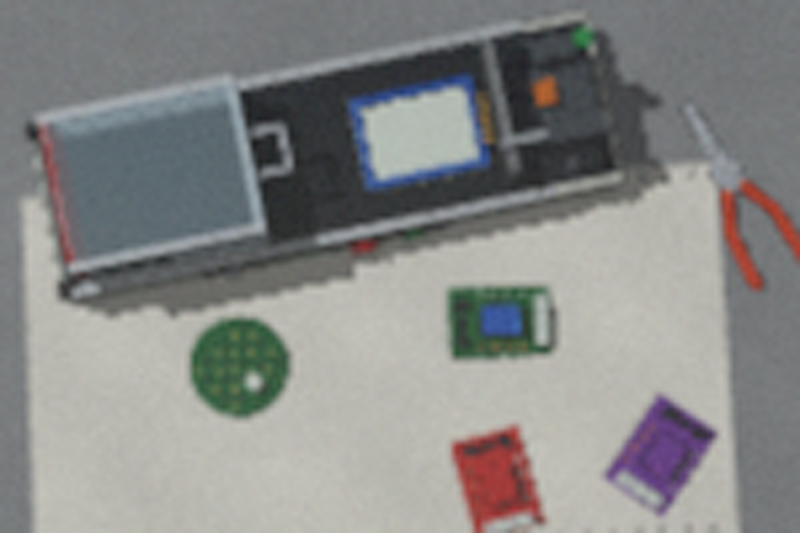

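View pics/scenec.png

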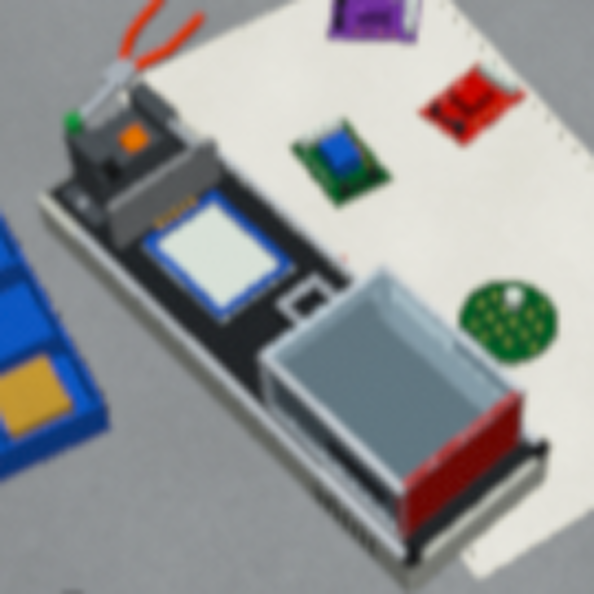

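The crops confirm it. The green rectangle at top-crop (502,322) has a blue block, with its white terminal on the right at (543,319). The nest is at (420,133), the latch is on the right, and the hood is parked on the left with its red plate at the far left. Now I'll triangulate.

```bash
cat > h.py <<'E'
import numpy as np, cv2
from bench import monitor, cams
def tri(obs):
    A=[];b=[]
    for c,(u,v) in obs:
        d=c['R'].T@np.linalg.inv(c['mtx'])@[u,v,1]; d/=np.linalg.norm(d); o=-c['R'].T@c['t']
        P=np.eye(3)-np.outer(d,d); A.append(P); b.append(P@o)
    A=np.vstack(A);b=np.hstack(b); x=np.linalg.lstsq(A,b,rcond=None)[0]
    return x, np.linalg.norm(A@x-b)
def onz(c,uv,z):
    d=c['R'].T@np.linalg.inv(c['mtx'])@[*uv,1]; o=-c['R'].T@c['t']
    return o+d*(z-o[2])/d[2]
def proj(c,X):
    p=c['mtx']@(c['R']@X+c['t']); return p[:2]/p[2]
E
python3 - <<'E'
from h import *
T=cams.get_calibration('top');S=cams.get_calibration('scene')
t=lambda u,v:((u+.5)/5.3333-.5+185,(v+.5)/5.3333-.5+135)
s=lambda u,v:((u+.5)/4.4-.5+155,(v+.5)/4.4-.5+155)
for n,a,b in [('blk',(502,319),(341,152)),('term',(543,318),(320,130)),
 ('nA',(362,97),(222,312)),]: pass
P={'blk':((502,319),(341,152)),'term':((543,318),(322,131)),
'n -y far':((472,84),(157,242)),'n -y near':((483,164),(209,200)),'n +y near':((370,179),(278,266)),'n +y far':((362,99),(222,312)),
'red far':((42,127),(403,490)),'red near':((70,267),(521,396)),'plate far':((488,42),(110,215)),'plate near':((515,172),(216,145))}
for n,(a,b) in P.items():
    x,e=tri([(T,t(*a)),(S,s(*b))]); print(n,x.round(4),'res',round(e,4))
for n,a,z in [('bd c',(501,322),.003),('blk',(502,319),.023),('term',(543,318),.013),('rl',(457,290),.003),('ll',(453,357),.003)]: print(n,onz(T,t(*a),z).round(4))
E
```

```text
blk [ 0.5073 -0.1179  0.0142] res 0.0031
term [ 0.5085 -0.1507  0.008 ] res 0.0037
n -y far [ 0.688  -0.0907  0.0459] res 0.0054
n -y near [ 0.6297 -0.1027  0.0467] res 0.0029
n +y near [ 0.6146 -0.0138  0.0537] res 0.0007
n +y far [ 0.6742 -0.0041  0.0484] res 0.0065
red far [0.6423 0.2321 0.112 ] res 0.0
red near [0.5355 0.2095 0.1133] res 0.0022
plate far [ 0.7144 -0.1023  0.086 ] res 0.0017
plate near [ 0.6137 -0.123   0.0863] res 0.0027
bd c [ 0.5076 -0.119   0.003 ]
blk [ 0.5084 -0.1185  0.023 ]
term [ 0.5103 -0.1517  0.013 ]
rl [ 0.533  -0.0836  0.003 ]
ll [ 0.4792 -0.0808  0.003 ]
```

Every measured point passes its check: the block, terminal and nest-floor heights (≈49 mm), and the plate and hood positions. The nest centre is about (0.652,-0.053,0.049) with station yaw about 10.5°. The board is at (0.508,-0.119) with yaw about 3°. I'll bring the wrist camera over both for a finer look.

>>> move_arm([
  [4,-2.7,0],
  [8,-5.4,0],
  [12,-8.2,0],
  [16,-11,0],
  [20,-13.7,0],
  [24,-16.5,0],
  [28,-19.2,0],
  [32,-22,0],
  [36,-24.7,0],
  [40,-27.5,0],
  [44,-30.2,0],
  [46.4,-31.9,0],
  [46.4,-31.9,0],
  [46.4,-31.9,0],
  [46.4,-31.9,0],
  [46.4,-31.9,0],
], roll=[-0.1,-0.2,-0.3,-0.4,-0.5,-0.6,-0.7,-0.8,-0.9,-1.0,-1.1,-1.18,-1.18,-1.18,-1.18,-1.18])

```text
time: 1.75
position: [0.5604, -0.1023, 0.2224]
tool_rot: [2.167, 2.275, -0.001]
ft_force: [-0.2, -0.2, -0.2]
grip_width: 0.998
grip_force: 0.0
```

Run:
```python
from h import *
s=monitor.get_state(); c=cams.get_calibration('wrist'); im=cams.get_image('wrist')
print(s['time'],s['position'].round(4),s['tool_rot'].round(4),s['joint_positions'].round(2))
np.savez('w1.npz',**c); cv2.imwrite('pics/w1.png',im[:,:,::-1])
cv2.imwrite('pics/w1v.png',cv2.resize(im[:,:,::-1],None,fx=1.5625,fy=1.5625,interpolation=cv2.INTER_CUBIC))
```

```text
1.75 [ 0.5604 -0.1023  0.2224] [ 2.1667e+00  2.2745e+00 -1.4000e-03] [ 0.62  0.19 -0.55  1.64  0.1   1.34  0.1 ]
```

View pics/w1v.png

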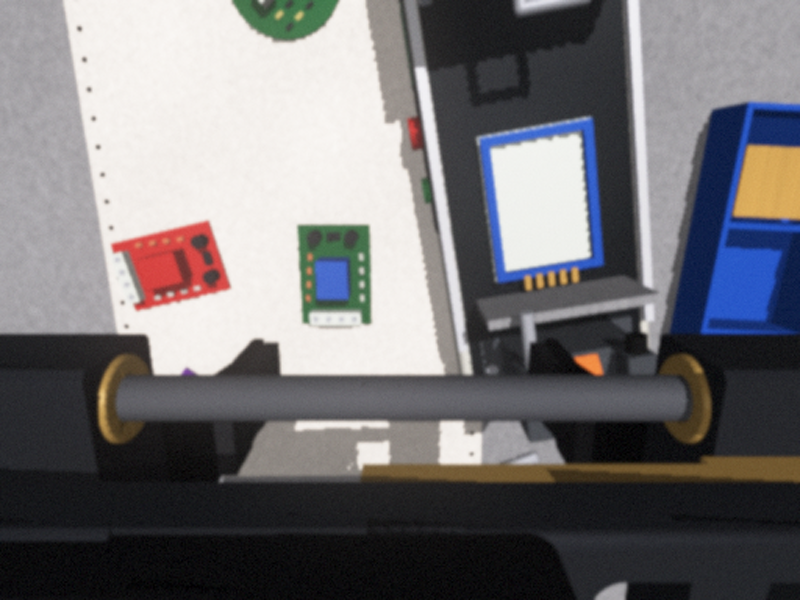

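The wrist view shows the green rectangle at (335,275) with its blue block at (332,281) and white terminal at (335,318), on the latch side. The blue nest frame has corners (477,137), (592,118), (604,265) and (497,283). I'll go above the board and take a second view for heights.

Run:
```python
from h import *
c=dict(np.load('w1.npz')); w=lambda u,v:((u+.5)/1.5625-.5,(v+.5)/1.5625-.5)
im=cv2.imread('pics/w1.png')
for n,p,z in [('b1',(298,225),.003),('b2',(370,225),.003),('b3',(371,323),.003),('b4',(303,325),.003),('blk',(332,280),.023),('term',(335,318),.013),
 ('f1',(477,137),.054),('f2',(592,118),.054),('f3',(604,265),.054),('f4',(497,283),.054),('red?',(0,0),0)]: print(n,onz(c,w(*p),z).round(4))
# blue regions
h=cv2.cvtColor(im,cv2.COLOR_BGR2HSV); m=cv2.inRange(h,(105,120,80),(130,255,255))
cs,_=cv2.findContours(m,cv2.RETR_EXTERNAL,cv2.CHAIN_APPROX_NONE)
for k in cs:
    if cv2.contourArea(k)>200:
        r=cv2.minAreaRect(k); print(np.round(r[0],1),np.round(r[1],1),round(r[2],1),[onz(c,q,.054 if r[0][0]>280 else .023).round(4).tolist() for q in cv2.boxPoints(r)])
```

```text
b1 [ 0.4781 -0.0793  0.003 ]
b2 [ 0.5334 -0.0766  0.003 ]
b3 [ 0.5367 -0.1553  0.003 ]
b4 [ 0.4819 -0.1597  0.003 ]
blk [ 0.5076 -0.1168  0.023 ]
term [ 0.509  -0.1494  0.013 ]
f1 [ 0.6031 -0.012   0.054 ]
f2 [0.6747 0.003  0.054 ]
f3 [ 0.6962 -0.0904  0.054 ]
f4 [ 0.6249 -0.1064  0.054 ]
red? [0.2705 0.0665 0.    ]
[212.5 178. ] [21. 26.] 0.0 [[0.4956, -0.1319, 0.023], [0.4955, -0.1008, 0.023], [0.5197, -0.0996, 0.023], [0.5204, -0.1307, 0.023]]
[349.  128.6] [97.2 74.5] 82.6 [[0.6036, -0.0098, 0.054], [0.6757, 0.0027, 0.054], [0.7027, -0.0929, 0.054], [0.6254, -0.1071, 0.054]]
[479. 140.] [148.  64.] 90.0 [[0.7402, 0.0148, 0.054], [0.8028, 0.0179, 0.054], [0.8402, -0.133, 0.054], [0.7701, -0.1365, 0.054]]
```

>>> move_arm([
  [0,-2,2],
  [0,-4,4],
  [0,-5.3,6],
  [0,-5.3,6],
  [0,-5.3,6],
], roll=[0,0,0,0,0])

```text
time: 2.3
position: [0.5085, -0.1038, 0.1632]
tool_rot: [2.164, 2.276, 0.0]
ft_force: [0.6, 0.1, -0.2]
grip_width: 1.001
grip_force: 0.0
```

Run:
```python
from h import *
s=monitor.get_state(); c=cams.get_calibration('wrist'); im=cams.get_image('wrist')
print(s['time'],s['position'].round(4),s['tool_rot'].round(4))
np.savez('w2.npz',**c); cv2.imwrite('pics/w2.png',im[:,:,::-1])
cv2.imwrite('pics/w2v.png',cv2.resize(im[:,:,::-1],None,fx=1.5625,fy=1.5625,interpolation=cv2.INTER_CUBIC))
```

```text
2.3 [ 0.5085 -0.1038  0.1632] [2.1639e+00 2.2761e+00 4.0000e-04]
```

View pics/w2v.png

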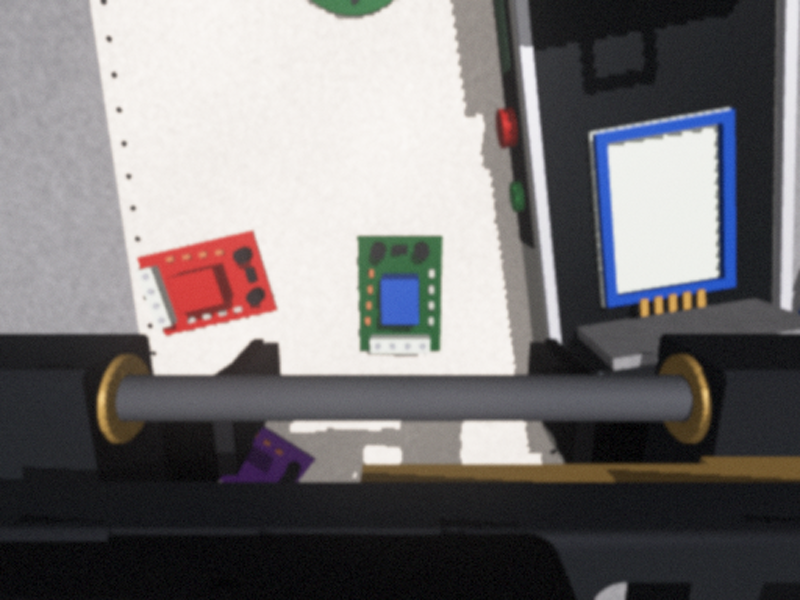

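In the second view the block top is at (400,300), the board corners are (358,236), (441,237), (440,352) and (361,351), and the frame's outer corners are (590,131), (734,108), (736,288) and (605,306).

Run:
```python
from h import *
c1=dict(np.load('w1.npz'));c2=dict(np.load('w2.npz')); w=lambda p:((p[0]+.5)/1.5625-.5,(p[1]+.5)/1.5625-.5)
P={'b1':((298,225),(358,236)),'b2':((370,225),(441,237)),'b3':((371,323),(440,352)),'b4':((303,325),(361,351)),'blk':((332,280),(400,300)),'term':((335,318),(400,344)),
'f1':((477,137),(590,131)),'f2':((592,118),(734,108)),'f3':((604,265),(736,288)),'f4':((497,283),(605,306))}
F=[]
for n,(a,b) in P.items():
    x,e=tri([(c1,w(a)),(c2,w(b))]); z=.054 if n[0]=='f' else .023 if n=='blk' else .013 if n=='term' else .003
    y=onz(c2,w(b),z); F.append((n,y)); print(n,x.round(4),round(e,4),'at known z',y.round(4))
# blue code in 2, block and frame inner/outer
h=cv2.cvtColor(cv2.imread('pics/w2.png'),cv2.COLOR_BGR2HSV)
m=cv2.inRange(h,(105,120,80),(130,255,255))
cs,_=cv2.findContours(m,cv2.RETR_CCOMP,cv2.CHAIN_APPROX_NONE)
for k in cs:
    if cv2.contourArea(k)>200:
        r=cv2.approxPolyDP(k,4,True)[:,0]; z=.023 if r[:,0].mean()<300 else .054
        print(len(k),r.tolist(),[onz(c2,q,z).round(4)[:2].tolist() for q in r])
s=cv2.imread('pics/scene0.png')
```

```text
b1 [ 0.4777 -0.0795  0.001 ] 0.0 at known z [ 0.4779 -0.0793  0.003 ]
b2 [ 0.5328 -0.0779 -0.0059] 0.0005 at known z [ 0.532  -0.0772  0.003 ]
b3 [ 0.5367 -0.1548  0.0065] 0.0009 at known z [ 0.5369 -0.1567  0.003 ]
b4 [ 0.482  -0.1593  0.0027] 0.0006 at known z [ 0.4822 -0.1588  0.003 ]
blk [ 0.5072 -0.1172  0.0192] 0.0006 at known z [ 0.5073 -0.1158  0.023 ]
term [ 0.5087 -0.1499  0.0106] 0.0004 at known z [ 0.5088 -0.1487  0.013 ]
f1 [ 0.6039 -0.0113  0.0478] 0.0003 at known z [ 0.6017 -0.0117  0.054 ]
f2 [0.675  0.0033 0.0529] 0.0003 at known z [0.6743 0.0033 0.054 ]
f3 [ 0.6965 -0.0909  0.0533] 0.0006 at known z [ 0.696  -0.0911  0.054 ]
f4 [ 0.626  -0.107   0.0489] 0.0006 at known z [ 0.6238 -0.1053  0.054 ]
104 [[246, 176], [244, 207], [266, 207], [266, 176]] [[0.4969, -0.1003], [0.4962, -0.132], [0.5182, -0.1309], [0.5164, -0.0994]]
405 [[470, 69], [380, 88], [388, 196], [471, 183]] [[0.6747, 0.0033], [0.6043, -0.0149], [0.6247, -0.1056], [0.6959, -0.0901]]
330 [[459, 79], [462, 175], [396, 189], [388, 92]] [[0.6674, -0.0047], [0.6865, -0.0834], [0.6308, -0.0989], [0.6113, -0.0177]]
```

The heights agree: block about 20 mm, frame about 50 mm. The values I'll act on are:
- **Board:** (0.5074,-0.117), yaw 3.0°.
- **Nest:** (0.649,-0.051), yaw 12.4°, confirmed by the line from the nest to the red plate.

The current tool yaw of 92.9° suits the grasp, so I'll descend and grip.

>>> move_arm([
  [-1.3,-0.1,3],
  [-1.3,-0.1,6],
  [-1.3,-0.1,9],
  [-1.3,-0.1,11.5],
  [-1.3,-0.1,13],
  [-1.3,-0.1,14.2],
  [-1.3,-0.1,15],
  [-1.3,-0.1,15.4],
  [-1.3,-0.1,15.4],
  [-1.3,-0.1,15.4],
], roll=[0,0,0,0,0,0,0,0,0,0], gripper=5)

```text
time: 3.35
position: [0.5085, -0.1162, 0.0093]
tool_rot: [2.162, 2.277, 0.001]
ft_force: [0.2, 0.1, -0.5]
grip_width: 0.575
grip_force: 0.0
```

>>> move_arm([
  [0,0,0],
  [0,0,0],
  [0,0,0],
  [0,0,0],
  [0,0,0],
  [0,0,0],
  [0,0,0],
  [0,0,0],
], roll=[0,0,0,0,0,0,0,0], gripper=1, squeeze=20)

```text
time: 4.15
position: [0.5078, -0.1161, 0.0087]
tool_rot: [2.163, 2.278, -0.0]
ft_force: [-1.9, -0.1, 2.6]
grip_width: 0.275
grip_force: 20.0
```

>>> move_arm([
  [0,0,-1],
  [0,0,-3],
  [0,0,-6],
  [0,0,-9],
  [0,0,-12],
  [1,2,-13.5],
  [2,5,-13.5],
  [3.5,8.5,-13.5],
  [5,12,-13.5],
  [5.9,14.4,-13.5],
  [5.9,14.4,-12],
  [5.9,14.4,-10],
  [5.9,14.4,-8],
  [5.9,14.4,-8],
  [5.9,14.4,-8],
], roll=[0,0,0,0,0,-0.05,-0.1,-0.14,-0.165,-0.165,-0.165,-0.165,-0.165,-0.165,-0.165])

```text
time: 5.65
position: [0.6478, -0.0502, 0.0884]
tool_rot: [-1.968, -2.448, 0.001]
ft_force: [0.9, 0.8, -1.5]
grip_width: 0.27
grip_force: 20.0
```

Run:
```python
from h import *
s=monitor.get_state(); c=cams.get_calibration('wrist'); im=cams.get_image('wrist')
print(s['time'],s['position'].round(4),s['tool_rot'].round(4),s['ft_force'].round(2))
np.savez('w3.npz',**c); cv2.imwrite('pics/w3.png',im[:,:,::-1])
cv2.imwrite('pics/w3v.png',cv2.resize(im[30:290,110:410,::-1],None,fx=2.3,fy=2.3,interpolation=cv2.INTER_CUBIC))
```

```text
5.65 [ 0.6478 -0.0502  0.0884] [-1.9679e+00 -2.4478e+00  1.4000e-03] [ 0.94  0.75 -1.48]
```

View pics/w3v.png

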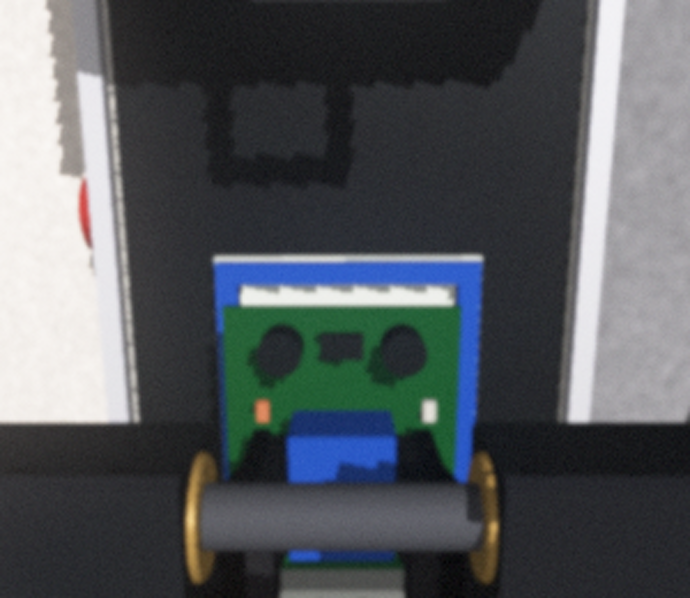

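The view shows the board held over the nest. Its +y edge runs from crop (225,307) to (460,306), parallel to the frame's +y edge from (215,265) to (483,263). I'll project both at their heights.

Run:
```python
from h import *
c=dict(np.load('w3.npz')); w=lambda p:((p[0]+.5)/2.3-.5+110,(p[1]+.5)/2.3-.5+30)
a=np.radians(12.4); ex=np.array([np.cos(a),np.sin(a),0]); ey=np.array([-np.sin(a),np.cos(a),0]); tcp=np.array([.6478,-.0502,0])
def st(p,z): X=onz(c,w(p),z); return np.array([(X-tcp)@ex,(X-tcp)@ey]).round(4)*1000
zb=.0884-.0087+.003
for n,p,z in [('b L',(224,308),zb),('b R',(461,307),zb),('b L low',(228,470),zb),('b R low',(457,470),zb),('f L',(214,265),.054),('f R',(483,263),.054),('fi L',(240,287),.054),('fi R',(456,287),.054),('f L low',(221,420),.054),('fR low',(476,420),.054),
 ('rail L',(112,80),.05),('rail L2',(138,420),.05),('rail R',(590,80),.05),('rail R2',(568,420),.05)]: print(n,st(p,z))
```

```text
b L [-26.9  38.5]
b R [28.3 38.8]
b L low [-27.5  -1.8]
b R low [29.  -1.8]
f L [-33.9  45.4]
f R [38.4 46. ]
fi L [-27.1  39.5]
fi R [31.4 39.5]
f L low [-33.8   1.7]
fR low [38.6  1.7]
rail L [-58.9  92.6]
rail L2 [-58.5   0.3]
rail R [64.5 92.6]
rail R2 [65.9  0.4]
```

The board needs a shift of about +1.5 mm in station x and -1.1 mm in y. The yaw agrees to within about 0.3°. I'll lower gently.

>>> move_arm([
  [-0.11,0.15,0.4],
  [-0.11,0.15,0.9],
  [-0.11,0.15,1.4],
  [-0.11,0.15,1.8],
  [-0.11,0.15,2.1],
  [-0.11,0.15,2.3],
  [-0.11,0.15,2.5],
  [-0.11,0.15,2.65],
  [-0.11,0.15,2.75],
  [-0.11,0.15,2.85],
  [-0.11,0.15,2.9],
  [-0.11,0.15,2.9],
], roll=[0,0,0,0,0,0,0,0,0,0,0,0])

```text
time: 6.9
position: [0.6502, -0.0504, 0.0595]
tool_rot: [-1.968, -2.449, 0.0]
ft_force: [-0.1, 0.4, -1.3]
grip_width: 0.273
grip_force: 20.0
```

No contact force, and the underside is already below the frame top, so I'll go to the floor.

>>> move_arm([
  [0,0,0.05],
  [0,0,0.1],
  [0,0,0.15],
  [0,0,0.2],
  [0,0,0.2],
  [0,0,0.2],
], roll=[0,0,0,0,0,0])

```text
time: 7.5
position: [0.6503, -0.0505, 0.0578]
tool_rot: [1.968, 2.449, -0.0]
ft_force: [-1.2, -1.2, 1.3]
grip_width: 0.277
grip_force: 20.0
```

Light contact of about 2.6 N at the expected height. I'll release with a small opening and rise.

>>> move_arm([
  [0,0,0],
  [0,0,0],
  [0,0,0],
  [0,0,0],
  [0,0,-0.5],
  [0,0,-1.5],
  [0,0,-3],
  [0,0,-6],
  [0,0,-9],
  [0,0,-10],
  [0,0,-10],
], roll=[0,0,0,0,0,0,0,0,0,0,0], gripper=3.6)

```text
time: 8.6
position: [0.6518, -0.0503, 0.1605]
tool_rot: [1.965, 2.446, 0.004]
ft_force: [-0.2, 0.9, -0.8]
grip_width: 0.413
grip_force: 0.0
```

>>> move_arm([
  [-2,0,0],
  [-5,0,0],
  [-6,0,0],
  [-6,0,0],
  [-6,0,0],
], roll=[0,0,0,0,0])

```text
time: 9.1
position: [0.6626, -0.1083, 0.1564]
tool_rot: [-1.966, -2.447, -0.0]
ft_force: [0.0, 0.3, 0.0]
grip_width: 0.412
grip_force: 0.0
```

Run:
```python
from h import *
s=monitor.get_state(); c=cams.get_calibration('wrist'); im=cams.get_image('wrist')
print(s['time'],s['position'].round(4),s['tool_rot'].round(4),s['ft_force'].round(2))
np.savez('w4.npz',**c); cv2.imwrite('pics/w4.png',im[:,:,::-1])
cv2.imwrite('pics/w4v.png',cv2.resize(im[:230,110:410,::-1],None,fx=2.6,fy=2.6,interpolation=cv2.INTER_CUBIC))
```

```text
9.1 [ 0.6626 -0.1083  0.1564] [-1.9664e+00 -2.4470e+00 -2.0000e-04] [0.01 0.34 0.02]
```

View pics/w4v.png

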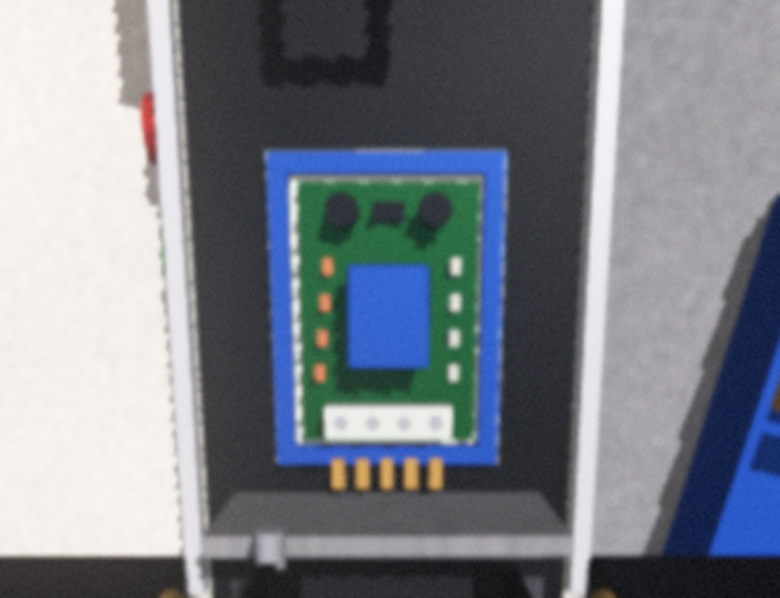

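The board is seated inside the blue frame with gaps on all four sides, and its white terminal at (388,420) faces the contacts and latch. Next I'll shut the fingers and go behind the hood's red plate, whose face is at station y ≈ 0.28.

>>> move_arm([
  [3,0,0],
  [7,0,0],
  [11,0,0],
  [15,0,0],
  [19,0,0],
  [23,0,0],
  [27,0,0],
  [31,0,0],
  [35,0,0],
  [37.8,0,0],
  [37.8,0,0],
  [37.8,0,2],
  [37.8,0,4],
  [37.8,0,5.5],
  [37.8,0,6.1],
  [37.8,0,6.1],
  [37.8,0,6.1],
], roll=[0,0,0,0,0,0,0,0,0,0,0,0,0,0,0,0,0], gripper=0)

```text
time: 10.85
position: [0.5821, 0.2604, 0.0972]
tool_rot: [1.968, 2.449, 0.001]
ft_force: [0.8, 1.2, -0.1]
grip_width: 0.002
grip_force: 0.0
```

>>> move_arm([
  [-0.6,0,0],
  [-1.2,0,0],
  [-1.7,0,0],
  [-2.1,0,0],
  [-2.4,0,0],
  [-2.7,0,0],
  [-3,0,0],
  [-3.3,0,0],
  [-3.6,0,0],
  [-3.6,0,0],
], roll=[0,0,0,0,0,0,0,0,0,0])

```text
time: 11.85
position: [0.5897, 0.2244, 0.0965]
tool_rot: [1.968, 2.448, -0.001]
ft_force: [0.2, 1.0, -0.3]
grip_width: 0.007
grip_force: 0.2
```

Run:
```python
from h import *
s=monitor.get_state();print(s['time'],s['position'].round(4),s['ft_force'].round(2))
im=cams.get_image('wrist'); cv2.imwrite('pics/w5.png',im[:,:,::-1]); t=cams.get_image('top'); cv2.imwrite('pics/t5.png',t[:,:,::-1])
cv2.imwrite('pics/t5v.png',cv2.resize(t[120:240,170:330,::-1],None,fx=5,fy=5,interpolation=cv2.INTER_CUBIC))
```

```text
11.85 [0.5897 0.2244 0.0965] [ 0.17  0.97 -0.26]
```

>>> move_arm([
  [-0.5,0,0],
  [-1,0,0],
  [-1.5,0,0],
  [-2,0,0],
  [-2.5,0,0],
  [-3,0,0],
], roll=[0,0,0,0,0,0])

```text
time: 12.55
position: [0.5961, 0.1951, 0.0966]
tool_rot: [1.968, 2.449, -0.0]
ft_force: [0.9, 1.6, -0.2]
grip_width: 0.006
grip_force: 1.0
```

Run:
```python
from h import *
s=monitor.get_state();print(s['time'],s['position'].round(4),s['ft_force'].round(2))
T=cams.get_calibration('top'); t=cams.get_image('top'); cv2.imwrite('pics/t6.png',t[:,:,::-1])
a=np.radians(12.4); ey=np.array([-np.sin(a),np.cos(a),0]);ex=np.array([np.cos(a),np.sin(a),0]);o=np.array([.6504,-.0521,0])
t0=cv2.imread('pics/top0.png')[:,:,::-1]
# intensity profile along station y through the striker loop bar, z=.110, at x=0
for im in (t0,t):
    ys=np.arange(.06,.19,.004); g=[im[int(round(p[1])),int(round(p[0]))].mean() for p in (proj(T,o+y*ey+[0,0,.110]) for y in ys)]
    print([(int(y*1000),int(v)) for y,v in zip(ys,g)])
```

```text
12.55 [0.5961 0.1951 0.0966] [ 0.9   1.58 -0.16]
[(60, 53), (64, 53), (68, 53), (72, 54), (76, 52), (80, 53), (84, 51), (88, 52), (92, 51), (96, 51), (100, 79), (104, 130), (108, 69), (112, 42), (116, 40), (120, 44), (124, 42), (128, 85), (132, 154), (136, 145), (140, 107), (144, 101), (148, 101), (152, 102), (156, 103), (160, 104), (164, 104), (168, 102), (172, 103), (176, 101), (180, 101), (184, 101), (188, 100)]
[(60, 52), (64, 144), (68, 126), (72, 41), (76, 44), (80, 43), (84, 39), (88, 54), (92, 152), (96, 161), (100, 122), (104, 105), (108, 104), (112, 106), (116, 105), (120, 104), (124, 105), (128, 108), (132, 109), (136, 107), (140, 106), (144, 109), (148, 104), (152, 106), (156, 105), (160, 106), (164, 105), (168, 105), (172, 105), (176, 107), (180, 108), (184, 108), (188, 105)]
```

The hood is following the finger: it has moved 38.5 mm, the slide is now about 0.167 and the drag about 1.6 N. I'll push on to slide ≈ 0.045.

>>> move_arm([
  [-0.6,0,0],
  [-1.4,0,0],
  [-2.3,0,0],
  [-3.2,0,0],
  [-4.1,0,0],
  [-5,0,0],
  [-5.9,0,0],
  [-6.8,0,0],
  [-7.7,0,0],
  [-8.6,0,0],
  [-9.4,0,0],
  [-10.2,0,0],
  [-10.9,0,0],
  [-11.4,0,0],
  [-11.8,0,0],
  [-12,0,0],
  [-12,0,0],
], roll=[0,0,0,0,0,0,0,0,0,0,0,0,0,0,0,0,0])

```text
time: 14.3
position: [0.6216, 0.0775, 0.0964]
tool_rot: [1.968, 2.448, -0.002]
ft_force: [0.8, -0.3, -0.4]
grip_width: 0.003
grip_force: 0.0
```

```bash
cat > st.py <<'E'
from h import *
s=monitor.get_state(); a=np.radians(12.4); ey=np.array([-np.sin(a),np.cos(a),0]);ex=np.array([np.cos(a),np.sin(a),0]);o=np.array([.6504,-.0521,0])
p=s['position']-o; print(s['time'],'st x,y mm',(p@ex*1e3).round(1),(p@ey*1e3).round(1),'slide~',(p@ey*1e3-85.5).round(1),'push',(s['ft_force']@ey).round(2))
E
python3 st.py
```

```text
14.3 st x,y mm -0.3 132.8 slide~ 47.3 push -0.44
```

>>> move_arm([
  [-0.3,0,0],
  [-0.6,0,0],
  [-0.9,0,0],
  [-1.2,0,0],
  [-1.5,0,0],
  [-1.8,0,0],
  [-2.1,0,0],
  [-2.3,0,0],
  [-2.5,0,0],
], roll=[0,0,0,0,0,0,0,0,0])

```text
time: 15.2
position: [0.6271, 0.0538, 0.0964]
tool_rot: [-1.968, -2.449, 0.0]
ft_force: [-1.2, 2.1, 0.1]
grip_width: 0.007
grip_force: 0.8
```

>>> move_arm([
  [-0.2,0,0],
  [-0.4,0,0],
  [-0.6,0,0],
  [-0.8,0,0],
], roll=[0,0,0,0])

```text
time: 15.6
position: [0.6283, 0.0486, 0.0964]
tool_rot: [-1.964, -2.449, -0.002]
ft_force: [-2.1, 5.6, -0.4]
grip_width: 0.007
grip_force: 2.8
```

>>> move_arm([
  [-0.2,0,0],
  [-0.4,0,0],
  [-0.6,0,0],
], roll=[0,0,0])

```text
time: 15.9
position: [0.6292, 0.0442, 0.0964]
tool_rot: [-1.962, -2.448, -0.004]
ft_force: [-3.7, 7.8, 0.5]
grip_width: 0.01
grip_force: 4.1
```

>>> move_arm([
  [-0.2,0,0],
  [-0.4,0,0],
], roll=[0,0])

```text
time: 16.1
position: [0.63, 0.041, 0.0964]
tool_rot: [-1.961, -2.449, -0.005]
ft_force: [-3.2, 8.3, 0.7]
grip_width: 0.007
grip_force: 4.5
```

>>> move_arm([
  [-0.2,0,0],
  [-0.4,0,0],
], roll=[0,0])

```text
time: 16.3
position: [0.6307, 0.0376, 0.0964]
tool_rot: [-1.96, -2.448, -0.005]
ft_force: [-3.4, 8.1, -0.2]
grip_width: 0.002
grip_force: 4.6
```

>>> move_arm([
  [-0.15,0,0],
  [-0.3,0,0],
], roll=[0,0])

```text
time: 16.5
position: [0.6316, 0.0334, 0.0964]
tool_rot: [-1.962, -2.449, -0.003]
ft_force: [-3.0, 6.9, -0.2]
grip_width: 0.007
grip_force: 3.6
```

The force is easing (about 7.4 N), so the catch is near.

>>> move_arm([
  [-0.1,0,0],
  [-0.2,0,0],
], roll=[0,0])

```text
time: 16.7
position: [0.6323, 0.0306, 0.0964]
tool_rot: [-1.963, -2.449, -0.003]
ft_force: [-3.1, 4.6, -1.1]
grip_width: 0.006
grip_force: 2.6
```

>>> move_arm([
  [-0.1,0,0],
  [-0.1,0,0],
], roll=[0,0])

```text
time: 16.9
position: [0.6327, 0.029, 0.0964]
tool_rot: [-1.964, -2.449, -0.002]
ft_force: [-2.1, 5.1, -1.1]
grip_width: 0.004
grip_force: 2.9
```

>>> move_arm([
  [-0.1,0,0],
  [-0.1,0,0],
], roll=[0,0])

```text
time: 17.1
position: [0.6326, 0.029, 0.0964]
tool_rot: [-1.963, -2.449, -0.003]
ft_force: [-2.6, 5.3, -0.7]
grip_width: 0.004
grip_force: 3.6
```

>>> move_arm([
  [-0.1,0,0],
  [-0.2,0,0],
  [-0.2,0,0],
], roll=[0,0,0])

```text
time: 17.4
position: [0.6327, 0.0289, 0.0964]
tool_rot: [-1.96, -2.448, -0.005]
ft_force: [-3.9, 8.8, 0.3]
grip_width: 0.006
grip_force: 4.9
```

The force rises with no motion, so the hood is on the buffer after the drop, which means it has clicked. I'll back off gently and check that it holds.

>>> move_arm([
  [0.2,0,0],
  [0.4,0,0],
  [0.6,0,0],
  [0.8,0,0],
  [1.1,0,0],
  [1.5,0,0],
  [2.5,0,0],
  [4,0,0],
  [6,0,0],
  [8,0,0],
  [8,0,0],
], roll=[0,0,0,0,0,0,0,0,0,0,0])

```text
time: 18.5
position: [0.6152, 0.1077, 0.0969]
tool_rot: [-1.958, -2.454, -0.003]
ft_force: [-1.1, 1.8, 0.1]
grip_width: 0.006
grip_force: 0.0
```

Run:
```python
from h import *
s=monitor.get_state();print(s['time'],s['position'].round(4),s['ft_force'].round(2))
im=cams.get_image('wrist'); t=cams.get_image('top'); 
a=cv2.resize(im[:,:,::-1],(400,300)); b=cv2.resize(t[130:220,180:330,::-1],(800,480),interpolation=cv2.INTER_CUBIC)
sc=cams.get_image('scene'); cv2.imwrite('pics/s7.png',sc[:,:,::-1])
c=cv2.resize(sc[155:290,155:290,::-1],(400,400),interpolation=cv2.INTER_CUBIC)
d=cv2.resize(t[130:220,180:330,::-1],(400,240),interpolation=cv2.INTER_CUBIC)
L=np.vstack([a,d]); R=np.vstack([c,np.zeros((140,400,3),np.uint8)]); cv2.imwrite('pics/f1.png',np.hstack([L,R]))
```

```text
18.5 [0.6152 0.1077 0.0969] [-1.06  1.79  0.09]
```

View pics/f1.png

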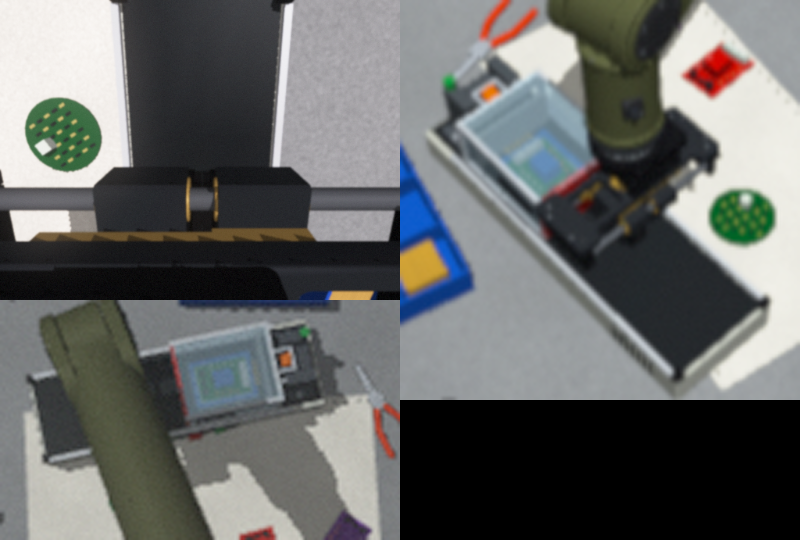

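The hood is shut over the board, with the striker loop over the orange tongue at (285,360). I'll lift clear, check numerically that the hood has not crept back, and hand in.

>>> move_arm([
  [0,0,-2],
  [0,0,-5],
  [0,0,-8],
  [0,0,-10],
  [0,0,-10],
  [0,0,-10],
  [0,0,-10],
  [0,0,-10],
  [0,0,-10],
], roll=[0,0,0,0,0,0,0,0,0])

```text
time: 19.55
position: [0.6162, 0.1017, 0.1954]
tool_rot: [-1.967, -2.448, 0.002]
ft_force: [-0.0, -0.3, -0.7]
grip_width: 0.002
grip_force: 0.0
```

Run:
```python
from h import *
from bench import workorder
T=cams.get_calibration('top'); t=cams.get_image('top')
a=np.radians(12.4); ey=np.array([-np.sin(a),np.cos(a),0]);ex=np.array([np.cos(a),np.sin(a),0]);o=np.array([.6504,-.0521,0])
ys=np.arange(-.13,-.04,.004); g=[t[int(round(p[1])),int(round(p[0]))].mean() for p in (proj(T,o+y*ey+.025*ex+[0,0,.118]) for y in ys)]
print([(int(round(y*1000)),int(v)) for y,v in zip(ys,g)])
s=monitor.get_state(); print(s['time'],s['position'].round(3))
ed=[int(round(y*1000)) for y,v in zip(ys,g) if v>115]; print('front bar at',ed)
if ed and -85<np.mean(ed)<-65: print(workorder.close_job())
```

```text
[(-130, 48), (-126, 51), (-122, 65), (-118, 64), (-114, 64), (-110, 64), (-106, 65), (-102, 72), (-98, 66), (-94, 64), (-90, 54), (-86, 41), (-82, 41), (-78, 99), (-74, 153), (-70, 145), (-66, 107), (-62, 113), (-58, 121), (-54, 116), (-50, 107), (-46, 102), (-42, 101)]
19.6 [0.616 0.102 0.196]
front bar at [-74, -70, -58, -54]
```

The front bar is at about -73 mm, so the slide is near 0 and the hood is holding. The gate failed only because of a second bright patch seen through the hood.

```bash
python3 -c "
from bench import workorder
print(workorder.close_job())"
```

```text
the job is handed in; nothing more can be done
None
```

The green board lies in the nest with its white terminal block towards the latch, the hood is shut and holding on its own after the click, nothing else was moved, and the job is handed in at about 20 s; no verdict came back.

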